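# Pull the comb and show the gel cassette to the camera

### The arm

A 6-joint arm with a two-finger parallel gripper is mounted at the origin on a cart in front of the work surface, level with it; the furniture and walls round the work are solid. World frame = base frame: x ahead of the robot, y to its left, z up, the work surface at z = 0. Lengths are in m, angles in rad, forces in N, time in s.
With the tool pointing down it reaches from about 0.225 to 0.875 m from the base axis. Payload 3.4 kg.
Tool frame: the origin (TCP) lies between the finger pads; the fingertips stand 8 mm ahead of it and the grasp point (between the pads) lies 11 mm behind it; z points along the fingers, y is the line along which they close (so a half turn about z gives the same grasp; the last joint's range is limited). The gripper opens to 85 mm and grips with 20 to 120 N. Pads are 22 mm wide; open, the fingers measure 114 mm over their backs; the gripper's body (76 mm by 85 mm) begins 54 mm behind the grasp point. The pads swing forward as they close: fully open they stand 13 mm farther back than shut.
Start: joints at [1.131, 0.276, 1.505, -0, 1.361, -0.121], TCP at [0.18, 0.546, 0.239] pointing down, gripper open.
Joint ranges: [-2.89, 2.89], [-0.75, 2.08], [0.22, 2.7], [-1.18, 4.32], [0.11, 2.71], [-2.7, 2.7]. Speed limits (rad/s): [2.57, 2.57, 3.14, 3.14, 3.14, 3.14].

### API

Orientations are given as a unit quaternion [w, x, y, z].
In Python, from rig import manip gives the robot as it stands.
- The arm moves only by the tool move_arm, never from a script. Its argument "deltas" is a list that holds one entry, the list of rows, each a list of 5 numbers: the shift along the tool's x, y, z normalised to -1 to 1, where 1 is 80 cm, then the turn about the tool's z normalised to -1 to 1, where 1 is 120 degrees, then the closure, from -1 (fully open) to 1 (shut). In form: [[[tx, ty, tz, twist, grip], ...]]. A call has 1 to 12 rows; each row is the pose to reach, as a shift and turn from the pose commanded when the call began, along the tool's axes at that moment; what a row does not reach only later rows make up. A row lasts 1/10 s, in which the tool goes at most 50 mm and 8.59 degrees, less where a joint would pass 70% of its speed; a pose out of reach is approached as far as the arm can. A call with a number of a shift or a turn outside -1 to 1 is refused whole. A call with a gripper value outside its range is refused whole. The fingers move at their own pace and stop on an object; "squeeze" is the grip in N (left out, the last holds). Time passes only in rows, so rows that repeat a pose let the fingers close. It gives the time, the measured TCP pose, the force, the opening and the grip force at its end, in the units of the state.
- manip.get_state(): the state, without advancing time (a new reading comes with each control period).
- manip.get_image(name): name is "scene" or "top" or "wrist"; returns the picture (480x640x3 uint8, red, green, blue); there is no depth.
- manip.camera_params(name): a dict with "fx", "fy", "cx", "cy" (pixels), "dist" ([k1, k2, p1, p2, k3] as OpenCV has them; the pictures are not rectified), "R" (3x3) and "t" (3): a world point X has camera coordinates R X + t; the wrist camera has in their place "tool_from_camera" (4x4, takes a point from camera to tool coordinates, whose origin is the TCP and whose axes are the flange's). Camera axes: x right, y down, z forward; pixel columns grow to the right and rows downward; lengths in m; the calibration is good to about 2 mm. A picture is of the moment at which its call begins: read the wrist's pose just before it. camera_params takes no time and is no camera call.
- manip.sign_off(): hands the job in; it is judged then, once.
The state is a dict: "clock": time; "qpos": joint angles; "qd": joint speeds; "effort": joint torques, N m; "position": TCP position; "ee_rot": TCP orientation; "contact_force": force on the tool from outside, world axes, zero at the start; "moment": the same for the moment, N m; "width": finger opening in m; "gripper_force": force on a finger pad.
Only numpy, scipy, OpenCV 4.12 (cv2) and the standard library are available. Lean on these libraries where they do the work, as an engineer would, in place of code of your own. Each camera call takes 0.05 s, during which the arm holds its last target. There are 200 camera calls.

### The job

The gel in the casting stand has set. While the clamp still holds the glass cassette down, pull the orange comb straight up out of it and drop it into the white rinse tub; then swing the red-knobbed clamp lever right round until it is wide open, and lift the cassette out of the stand. Finish holding the cassette up in the air to the inspection camera, still in the gripper: centred on the lens axis with its middle 14 cm in front of the lens, wells up and glass face square to the tilted lens; leave the bottles and the pipette on the bench alone.

Things in the scene. Friction and masses are not known exactly. Their poses are not given: they have to be found in the camera images.
- casting_stand: Light grey casting stand, fixed. Base 100 (x) x 176 (y, from -76 to 100) x 10 mm. Origin: on the bench under the cassette's middle; x normal to the glass, +x away from the robot, y along its width. Two channels up to 65 mm high guide the cassette's narrow edges with 1.3 mm play, overlapping its faces 8 mm at each end; middle and upper faces are free. The cassette's foot is 10 mm above the bench.
- cassette_mid (a point): Middle (half-way up) of the glass gel cassette: clear plates, grey edge strips, 11 mm thick (x), 110 wide (y), 84 high (z), 0.16 kg, loose. x normal to the faces, z to the top edge with the wells, which is 94 mm above the bench in the stand. Wells lie 12 to 40 mm either side of the middle; the middle 20 mm of the top edge are plain, to be gripped from above across the 11 mm.
- comb_bar (a point): Middle of the orange comb's grip bar: 14 mm thick (x), 76 wide (y), 22 high (z). It rests on the cassette's top edge, so its middle is 11 mm above that edge. Below it a toothed blade, 3 mm thick and 78 mm wide, reaches 18 mm down into the 5 mm gap between the plates. Loose, 0.03 kg; slides straight up.
- clamp (a joint): Angle of the clamp lever about its upright pivot, rad. 0 to 0.2: its foot covers the cassette's +y upper corner. It grows counter-clockwise seen from above, the knob going from the stand's +y side towards its -x side (to the robot); stop at 1.6 = wide open. Friction 0.1 N m (2 N at the knob); stays where it is left.
- clamp_knob (a point): Middle of the upright red knob at the outer end of the clamp lever: 18 mm across, grip height 21 mm, its top 14 mm above this point; 58 mm from the pivot axis. The lever bar is 8 mm thick, its top 16 mm below this point.
- clamp_pivot (a point): Point on the clamp's upright pivot axis at the height of the knob's middle, 78 mm from the stand's origin along its +y.
- rinse_tub: White open rinse tub, fixed; 150 (x) x 180 (y) x 55 mm outside, rim 59 mm high, walls and floor 4 mm. Origin: on the bench under its middle.
- camera_head: Silver inspection camera head (about 52 mm wide, 48 mm high, 80 mm long with its black lens, 34 mm across) on a post behind it, fixed. Origin: middle of the lens front, 240 mm above the bench. It looks along its own -x, generally towards the robot's side, tilted 0.35 rad (20 degrees) downwards; y is level, z is its upward direction.
- view_point (a point): Point on the lens axis 140 mm in front of the lens, where the middle of the cassette shall be held; same axes as the camera head. Square to the lens means: the cassette's x along this x (either face to the lens) and the cassette's z along this z, so the top edge leans 20 degrees away from the camera.
- dye_bottle: Small white bottle with yellow cap, 42 x 84 mm, standing behind the stand; leave alone. Origin: middle of its underside.
- amber_bottle: Brown bottle with black cap, 48 x 96 mm, standing behind the stand; leave alone. Origin: middle of its underside.
- pipette_a: Dark pipette with a yellow tip, 289 mm long, lying at the left; leave alone. Origin: underside.
Mind the look-alikes: they are no part of the job. Leave any turquoise look-alike of the part that bears comb_bar alone.

How it is judged:
By the outcome, as a careful person would: the job done as asked, in the order asked, and still so for the second after the job is handed in, while the arm keeps its last pose, push and grip.
It also fails if it takes over 72 s, if anything falls off the work surface, if the arm or the gripper's body presses on something with over 40 N, if the wrist force passes 120 N, or if a joint passes its speed limit or range.

## Working session

There is one attempt and no reset: what is moved stays moved. The work goes in short steps, Python scripts to look and compute and a tool call to move; the robot and the scene stay as the last step left them, time stands still between calls to the robot, and variables do not carry over. Pictures are saved under pics/ and viewed, at most 10 in all, crops included, and the job is handed in when it is done.

Besides the shell and the picture viewer there is one more tool, called after ">>>" as name([rows], argument=value, ...), one row to a line, values as JSON. move_arm: Moves the arm, as the interface text tells. Scaled input: -1 to 1 covers 80 cm each way for a shift and 120 degrees each way for a turn. Its arguments: {"type":"object","properties":{"deltas":{"type":"array","items":{"type":"array","items":{"type":"array","items":{"type":"number","minimum":-1,"maximum":1}}}},"squeeze":{"type":"number"}},"required":["deltas"]}

```bash
mkdir -p pics; ls; python3 - <<'E'
from rig import manip
import cv2
print(manip.get_state())
for n in("scene","top"):
    p=manip.camera_params(n);print(n,p)
    cv2.imwrite(f"pics/{n}0.png",manip.get_image(n)[:,:,::-1])
print(manip.camera_params("wrist"))
E
```

```text
pics
{'clock': 0.0, 'qpos': array([ 1.13100285e+00,  2.76643069e-01,  1.50614192e+00,  2.35286284e-05,
        1.36069132e+00, -1.20993173e-01]), 'qd': array([ 5.74961942e-04,  3.52606856e-05, -1.44031314e-03, -4.62298678e-04,
       -2.99395568e-04, -1.63114495e-04]), 'effort': array([ 1.00859212e-03, -4.16786993e+01, -2.45809257e+01, -3.26229463e-05,
        1.10479604e-02, -3.55095366e-06]), 'position': array([0.17999581, 0.54556458, 0.23840878]), 'ee_rot': array([-2.71689539e-04,  1.58728354e-01,  9.87321843e-01, -9.01863152e-04]), 'contact_force': array([-0.01739231, -0.41965774,  0.2192599 ]), 'moment': array([-0.00379974,  0.02504123, -0.00993419]), 'gripper_force': 0.0, 'width': 0.08517589757294766}
scene {'fx': 499.86949102741653, 'fy': 499.86949102741653, 'cx': 318.43431184257844, 'cy': 238.18079774511466, 'dist': array([0.03411634, 0.        , 0.        , 0.        , 0.        ]), 'R': array([[ 7.13378849e-01, -7.00778409e-01,  4.89005792e-04],
       [-3.30178672e-01, -3.36730826e-01, -8.81813130e-01],
       [ 6.18120266e-01,  6.28905376e-01, -4.71598733e-01]]), 't': arr
[... 275 characters left out ...]
3364],
       [-0.98780862, -0.02353081, -0.15388446],
       [ 0.15415915, -0.01033211, -0.98799201]]), 't': array([0.03417525, 0.51285912, 1.18605297])}
{'fx': 333.4217967000135, 'fy': 333.4217967000135, 'cx': 315.9746349868733, 'cy': 242.76499899530296, 'dist': array([-0.06051945,  0.        ,  0.        ,  0.        ,  0.        ]), 'tool_from_camera': array([[-6.84631880e-04, -9.64646366e-01, -2.63546806e-01,
         6.58959585e-02],
       [ 9.99999759e-01, -6.28983580e-04, -2.95526213e-04,
        -4.45164114e-04],
       [ 1.19311674e-04, -2.63546945e-01,  9.64646564e-01,
        -1.35000035e-01],
       [ 0.00000000e+00,  0.00000000e+00,  0.00000000e+00,
         1.00000000e+00]])}
```

View pics/scene0.png

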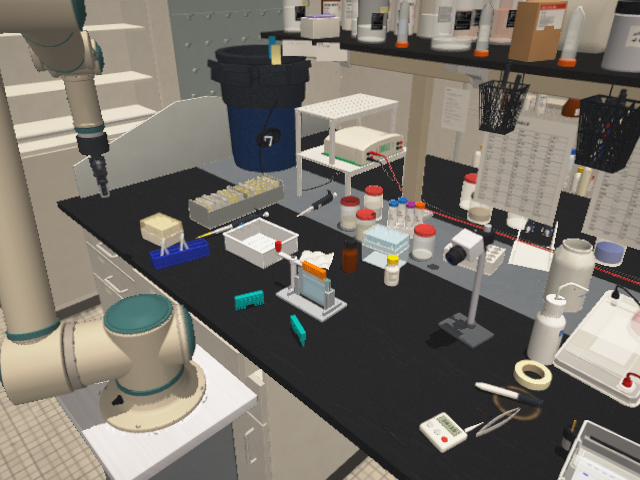

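View pics/top0.png

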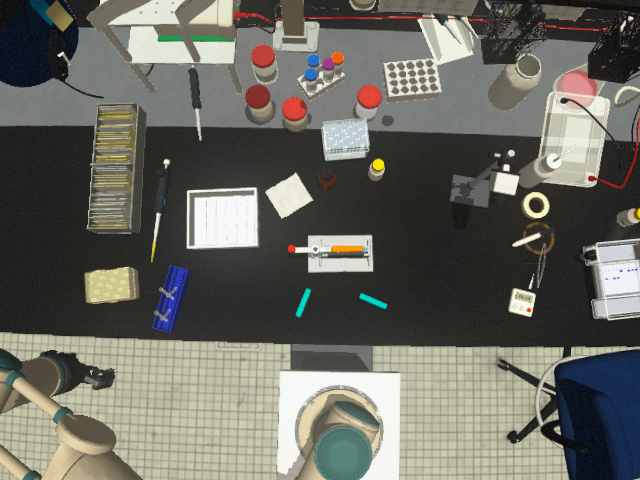

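The scene view shows the stand with the orange comb at about (315,270), the red knob at (278,245), the tub at (262,242) and the lens at (455,257). In the top view the comb is at (347,249), the knob at (291,249), the tub at (222,218) and the camera head near (500,172). Next I'll segment the colours and zoom in on the details.

```bash
cat > h.py <<'E'
import numpy as np, cv2
from rig import manip
from scipy.spatial.transform import Rotation as Ro
def par(n):
    p=manip.camera_params(n);K=np.array([[p['fx'],0,p['cx']],[0,p['fy'],p['cy']],[0,0,1]])
    if n=="wrist":
        s=manip.get_state();w,x,y,z=s['ee_rot'];T=np.eye(4);T[:3,:3]=Ro.from_quat([x,y,z,w]).as_matrix();T[:3,3]=s['position']
        C=np.linalg.inv(T@p['tool_from_camera']);return K,p['dist'],C[:3,:3],C[:3,3]
    return K,p['dist'],p['R'],p['t']
def ray(P,uv):
    K,d,R,t=P;u=cv2.undistortPoints(np.array([[uv]],float),K,d)[0,0];v=R.T@np.array([*u,1]);return -R.T@t,v/np.linalg.norm(v)
def atz(P,uv,z):
    o,v=ray(P,uv);return o+v*(z-o[2])/v[2]
def tri(rs):
    A=sum(np.eye(3)-np.outer(v,v) for o,v in rs);b=sum((np.eye(3)-np.outer(v,v))@o for o,v in rs);X=np.linalg.solve(A,b)
    return X,[np.linalg.norm(np.cross(X-o,v)) for o,v in rs]
def proj(P,X):
    K,d,R,t=P;return cv2.projectPoints(np.array(X,float).reshape(-1,3),cv2.Rodrigues(R)[0],t,K,d)[0][:,0]
def blobs(img,lo,hi,amin=15):
    h=cv2.cvtColor(img,cv2.COLOR_RGB2HSV);m=cv2.inRange(h,lo,hi);n,l,s,c=cv2.connectedComponentsWithStats(m)
    return [(c[i].round(1),s[i]) for i in range(1,n) if s[i][4]>=amin],l
E
python3 - <<'E'
from h import *
ims={n:cv2.imread(f"pics/{n}0.png")[:,:,::-1].copy() for n in("scene","top")}
reg={"scene":(260,230,345,320),"top":(280,225,385,280)}
for n,im in ims.items():
    x0,y0,x1,y1=reg[n]
    c=im[y0:y1,x0:x1]
    for nm,lo,hi in(("or",(8,160,120),(22,255,255)),("red",(0,160,90),(6,255,255))):
        b,l=blobs(c,lo,hi,8)
        print(n,nm,[(tuple(q+[x0,y0]),list(s)) for q,s in b])
        if nm=="or":
            i=np.argmax([s[4] for _,s in b]);
out=np.zeros((600,800,3),np.uint8)
a=cv2.resize(ims["scene"][225:325,260:360],(400,400),interpolation=3); out[:400,:400]=a
a=cv2.resize(ims["scene"][220:320,420:520],(400,400),interpolation=3); out[:400,400:]=a
a=cv2.resize(ims["top"][228:278,280:380],(400,200),interpolation=3); out[400:,:400]=a
a=cv2.resize(ims["top"][145:210,440:570],(400,200),interpolation=3); out[400:,400:]=a
cv2.imwrite("pics/c1.png",out[:,:,::-1])
E
```

```text
scene or [((np.float64(313.9), np.float64(269.5)), [np.int32(42), np.int32(31), np.int32(24), np.int32(18), np.int32(230)])]
scene red [((np.float64(277.7), np.float64(245.6)), [np.int32(15), np.int32(11), np.int32(6), np.int32(11), np.int32(54)])]
top or [((np.float64(346.5), np.float64(248.6)), [np.int32(52), np.int32(21), np.int32(30), np.int32(7), np.int32(181)])]
top red [((np.float64(291.0), np.float64(248.2)), [np.int32(8), np.int32(20), np.int32(7), np.int32(8), np.int32(47)])]
```

View pics/c1.png

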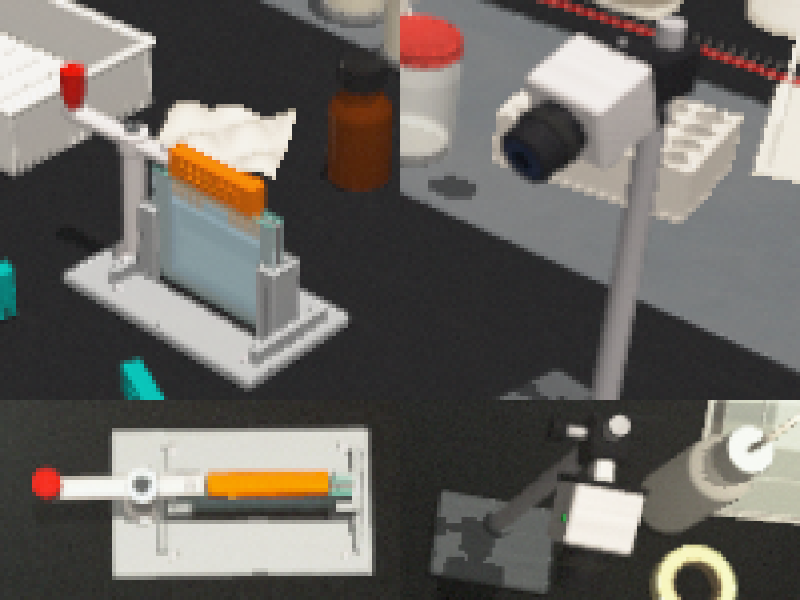

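The zoom shows the knob top at scene px (277.7,245), the lens front near scene px (451,259), and the silver head from about (494,173) to (518,195) in the top view. In the top view the lens is dark on the bench. The stand has little yaw.

```bash
python3 - <<'E'
from h import *
np.set_printoptions(precision=4,suppress=True)
S,T=par("scene"),par("top")
print("comb",tri([ray(S,(313.9,269.5)),ray(T,(346.5,248.6))]))
print("knob",tri([ray(S,(277.7,245.6)),ray(T,(291,248.2))]))
L=atz(S,(451.2,258.7),.24);print("lens",L,proj(T,L))
# stand base corners top view, z=.01
cr=lambda x,y:(280+x/4,228+(y-400)/4)
for q in((112,430),(370,431),(372,575),(112,577)):print("base",atz(T,cr(*q),.01))
tc=lambda x,y:(440+(x-400)*.325,145+(y-400)*.325)
for q in((568,485),(642,490),(635,553),(563,543)):print("head",atz(T,tc(*q),.255))
# tub rim in top
for q in((188,190),(257,188),(258,247),(187,250)):print("tub",atz(T,q,.059))
im=cv2.imread("pics/top0.png")[:,:,::-1]
c=im[225:280,280:385];h=cv2.cvtColor(c,cv2.COLOR_RGB2HSV);m=cv2.inRange(h,(8,160,120),(22,255,255))
r=cv2.minAreaRect(cv2.findNonZero(m));print(r)
b=cv2.boxPoints(r)+[280,225]
for q in b:print("bar",atz(T,q,.116))
E
```

```text
comb (array([ 0.4639, -0.0087,  0.1067]), [np.float64(0.00012972609558144227), np.float64(0.0001297260955813196)])
knob (array([0.459 , 0.1284, 0.1253]), [np.float64(0.00034556844992163704), np.float64(0.00034556844992168973)])
lens [ 0.5577 -0.3402  0.24  ] [[496.2634 203.63  ]]
base [0.5089 0.0905 0.01  ]
base [ 0.5124 -0.0845  0.01  ]
base [ 0.4147 -0.0865  0.01  ]
base [0.4095 0.0878 0.01  ]
head [ 0.626  -0.3335  0.255 ]
head [ 0.6242 -0.3898  0.255 ]
head [ 0.5761 -0.382   0.255 ]
head [ 0.582  -0.3279  0.255 ]
tub [0.616  0.4111 0.059 ]
tub [0.6254 0.2276 0.059 ]
tub [0.4684 0.218  0.059 ]
tub [0.456  0.4028 0.059 ]
((66.5, 24.0), (6.0, 29.0), 90.0)
bar [0.4682 0.0278 0.116 ]
bar [ 0.4699 -0.0439  0.116 ]
bar [ 0.455 -0.044  0.116]
bar [0.4533 0.0275 0.116 ]
```

>>> move_arm([
  [[-0.552, -0.547, 0, 0.587, -0.2], [-0.552, -0.547, 0, 0.587, -0.2], [-0.552, -0.547, 0, 0.587, -0.2], [-0.552, -0.547, 0, 0.587, -0.2], [-0.552, -0.547, 0, 0.587, -0.2], [-0.552, -0.547, 0, 0.587, -0.2], [-0.552, -0.547, 0, 0.587, -0.2], [-0.552, -0.547, 0, 0.587, -0.2], [-0.552, -0.547, 0, 0.587, -0.2], [-0.552, -0.547, 0, 0.587, -0.2], [-0.552, -0.547, 0, 0.587, -0.2], [-0.552, -0.547, 0, 0.587, -0.2]],
], squeeze=40)

```text
clock: 1.3
position: [0.4529, 0.0094, 0.2391]
ee_rot: [-0.0, 0.699, 0.715, 0.0]
contact_force: [1.5, 0.6, -0.2]
width: 0.0512
gripper_force: 0.0
```

```bash
python3 - <<'E'
from h import *
np.set_printoptions(precision=4,suppress=True)
print(manip.get_state()['position'],manip.get_state()['ee_rot'])
W=par("wrist");im=manip.get_image("wrist");cv2.imwrite("pics/w1.png",im[:,:,::-1])
s=manip.get_state();print(s['position'],s['qpos'])
h=cv2.cvtColor(im,cv2.COLOR_RGB2HSV)
m=cv2.inRange(h,(8,160,120),(22,255,255));print(cv2.minAreaRect(cv2.findNonZero(m)))
for q in cv2.boxPoints(cv2.minAreaRect(cv2.findNonZero(m))):print("bar",q,atz(W,q,.116))
b,_=blobs(im,(0,160,90),(6,255,255),30)
for c,s in b:print("red",c,s,atz(W,c,.135))
E
```

```text
[0.4529 0.0094 0.2391] [-0.0002  0.6993  0.7149  0.0002]
[0.4575 0.002  0.2391] [-0.1422  0.0952  1.7392 -0.0077  1.3018 -0.1581]
((329.3957214355469, 255.97364807128906), (84.21141815185547, 16.26125717163086), 88.91908264160156)
bar [320.4722 214.0288] [0.4565 0.0284 0.116 ]
bar [336.7306 213.722 ] [0.4692 0.0289 0.116 ]
bar [338.3192 297.9185] [ 0.4733 -0.0428  0.116 ]
bar [322.0609 298.2253] [ 0.4596 -0.0434  0.116 ]
red [329.5  72.4] [316  56  29  34 733] [0.4598 0.1272 0.135 ]
```

View pics/w1.png

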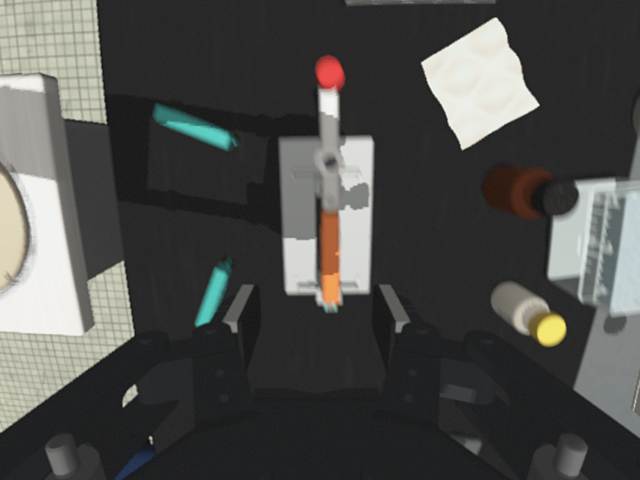

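The wrist view shows the comb bar centred at px (329,256), pointing straight at the knob at (329,72). That puts the comb at about (0.4645, -0.007) with a yaw of about 2.2°.

>>> move_arm([
  [[0, 0, 0, -0.008, 0], [0, 0, 0, -0.008, 0]],
])

```text
clock: 1.55
position: [0.4519, 0.0115, 0.2388]
ee_rot: [-0.001, 0.693, 0.721, -0.0]
contact_force: [-1.0, -0.1, 0.3]
width: 0.0426
gripper_force: 0.0
```

>>> move_arm([
  [[-0.0241, 0.0149, 0.06, 0, 0], [-0.0241, 0.0149, 0.1, 0, 0], [-0.0241, 0.0149, 0.14, 0, 0], [-0.0241, 0.0149, 0.1775, 0, 0], [-0.0241, 0.0149, 0.1775, 0, 0], [-0.0241, 0.0149, 0.1775, 0, 1], [-0.0241, 0.0149, 0.1775, 0, 1], [-0.0241, 0.0149, 0.1775, 0, 1], [-0.0241, 0.0149, 0.1775, 0, 1], [-0.0241, 0.0149, 0.1775, 0, 1]],
], squeeze=40)

```text
clock: 2.55
position: [0.4664, -0.007, 0.0991]
ee_rot: [0.001, 0.693, 0.721, 0.001]
contact_force: [-0.0, 1.6, 7.1]
width: 0.0133
gripper_force: 40.7
```

>>> move_arm([
  [[0, 0, -0.0125, 0, 1], [0, 0, -0.025, 0, 1], [0, 0, -0.0375, 0, 1], [0, 0, -0.0625, 0, 1], [0, 0, -0.1, 0, 1], [0, 0, -0.15, 0, 1], [0, 0, -0.15, 0, 1]],
])

```text
clock: 3.25
position: [0.4689, -0.0081, 0.2232]
ee_rot: [0.005, 0.693, 0.721, 0.003]
contact_force: [0.3, 0.6, 0.5]
width: 0.0132
gripper_force: 39.7
```

>>> move_arm([
  [[0.3947, 0.11, 0, 0, 1], [0.3947, 0.11, 0, 0, 1], [0.3947, 0.11, 0, 0, 1], [0.3947, 0.11, 0, 0, 1], [0.3947, 0.11, 0, 0, 1], [0.3947, 0.11, 0, 0, 1], [0.3947, 0.11, 0, 0, 1], [0.3947, 0.11, 0, 0, 1], [0.3947, 0.11, 0.05, 0, 1], [0.3947, 0.11, 0.1, 0, 1], [0.3947, 0.11, 0.15, 0, 1], [0.3947, 0.11, 0.19, 0, 1]],
])

```text
clock: 4.45
position: [0.5395, 0.3099, 0.0633]
ee_rot: [-0.0, 0.693, 0.721, -0.001]
contact_force: [-1.2, -0.4, -0.2]
width: 0.0133
gripper_force: 39.7
```

```bash
python3 - <<'E'
from h import *
cv2.imwrite("pics/s2.png",cv2.resize(manip.get_image("scene")[160:340,200:440],(800,600))[:,:,::-1])
s=manip.get_state();print(s['position'],s['contact_force'],s['width'])
E
```

```text
[0.53638036 0.30848955 0.05823354] [-1.84172037 -1.76113928 -3.21408068] 0.013325775052244058
```

View pics/s2.png

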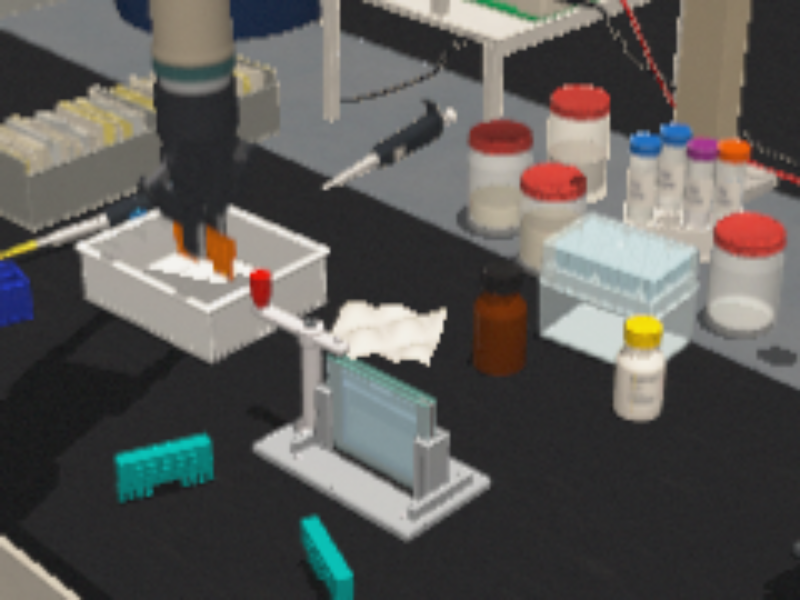

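The comb hangs inside the tub and the cassette is still clamped in the stand, so I'll release the comb and go to the knob.

>>> move_arm([
  [[0, 0, 0, 0, 0], [0, 0, 0, 0, 0], [0, 0, 0, 0, 0], [0, 0, -0.0625, 0, 0], [0, 0, -0.125, 0, 0], [-0.03, -0.0145, -0.17, 0, 0], [-0.09, -0.0434, -0.17, 0, 0], [-0.15, -0.0724, -0.17, 0, 0], [-0.2, -0.0965, -0.17, 0, 0], [-0.2265, -0.1093, -0.17, 0, 0], [-0.2265, -0.1093, -0.17, 0, 0], [-0.2265, -0.1093, -0.17, 0, 0]],
])

```text
clock: 5.7
position: [0.4614, 0.1271, 0.2032]
ee_rot: [0.001, 0.694, 0.72, 0.002]
contact_force: [-0.2, 0.6, -0.2]
width: 0.043
gripper_force: 0.0
```

```bash
python3 - <<'E'
from h import *
np.set_printoptions(precision=4,suppress=True)
s=manip.get_state();print(s['position'],s['ee_rot'],s['qpos'])
W=par("wrist");im=manip.get_image("wrist");sc=manip.get_image("scene")
o=np.zeros((480,800,3),np.uint8);o[:,:480]=im[:,80:560];o[:240,480:]=cv2.resize(sc[190:310,210:370],(320,240))
cv2.imwrite("pics/w3.png",o[:,:,::-1])
b,_=blobs(im,(0,160,90),(6,255,255),30)
for c,s in b:print("red",c,s,atz(W,c,.130))
E
```

```text
[0.4614 0.1271 0.2032] [0.0012 0.6936 0.7204 0.0019] [0.1228 0.1532 1.7629 0.0007 1.2209 0.0846]
red [310.2 254.5] [298 241  25  27 523] [0.4584 0.1282 0.13  ]
```

View pics/w3.png

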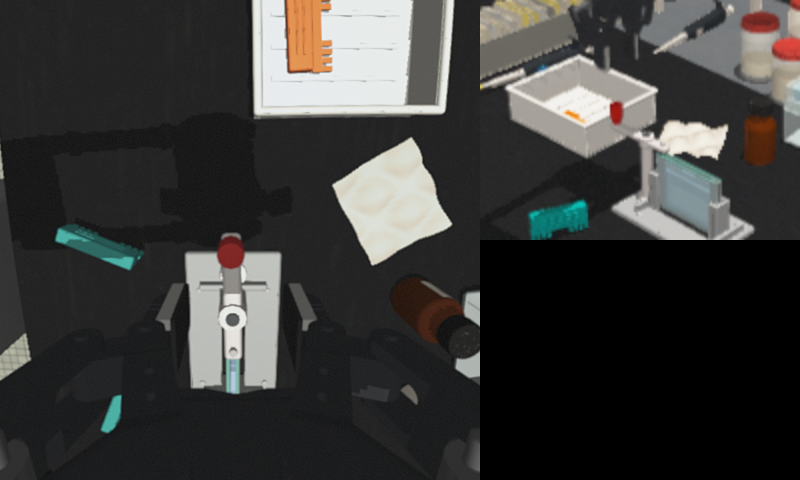

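The comb lies in the tub and the knob is centred under the gripper at px (310,254). Next I'll descend and grip it.

>>> move_arm([
  [[0, -0.001, 0.05, 0, 0], [0, -0.001, 0.08, 0, 0], [0, -0.001, 0.1012, 0, 0], [0, -0.001, 0.1012, 0, 0], [0, -0.001, 0.1012, 0, 1], [0, -0.001, 0.1012, 0, 1], [0, -0.001, 0.1012, 0, 1], [0, -0.001, 0.1012, 0, 1]],
], squeeze=25)

```text
clock: 6.6
position: [0.4591, 0.1279, 0.1212]
ee_rot: [-0.001, 0.693, 0.721, 0.0]
contact_force: [-5.1, 2.9, 4.8]
width: 0.017
gripper_force: 24.7
```

>>> move_arm([
  [[-0.0008, -0.0106, 0, -0.07, 1], [-0.0031, -0.021, 0, -0.14, 1], [-0.0069, -0.0309, 0, -0.21, 1], [-0.0121, -0.0401, 0, -0.28, 1], [-0.0186, -0.0485, 0, -0.35, 1], [-0.0263, -0.0559, 0, -0.42, 1], [-0.0349, -0.062, 0, -0.49, 1], [-0.0444, -0.0668, 0, -0.56, 1], [-0.0545, -0.0702, 0, -0.63, 1], [-0.0649, -0.0721, 0, -0.7, 1], [-0.0744, -0.0725, 0, -0.7625, 1], [-0.0744, -0.0725, 0, -0.7625, 1]],
])

```text
clock: 7.8
position: [0.405, 0.0678, 0.1212]
ee_rot: [0.002, -0.032, 0.999, 0.003]
contact_force: [-0.7, 11.5, 2.6]
width: 0.017
gripper_force: 25.2
```

>>> move_arm([
  [[0, 0, 0, 0, 0], [0, 0, 0, 0, 0], [0, 0, -0.05, 0, 0], [0, 0, -0.11, 0, 0], [-0.0708, -0.097, -0.13, 0.7625, 0], [-0.0708, -0.097, -0.15, 0.7625, 0], [-0.0708, -0.097, -0.15, 0.7625, 0], [-0.0708, -0.097, -0.15, 0.7625, 0], [-0.0708, -0.097, -0.15, 0.7625, 0], [-0.0708, -0.097, -0.15, 0.7625, 0], [-0.0708, -0.097, -0.15, 0.7625, 0], [-0.0708, -0.097, -0.15, 0.7625, 0]],
])

```text
clock: 9.0
position: [0.4663, -0.0091, 0.2407]
ee_rot: [0.001, 0.54, 0.842, -0.0]
contact_force: [-0.7, 0.4, -0.1]
width: 0.0431
gripper_force: 0.0
```

>>> move_arm([
  [[0, 0, 0, 0.254, 0], [0, 0, 0, 0.254, 0], [0, 0, 0, 0.254, 0], [0, 0, 0, 0.254, 0], [0, 0, 0, 0.254, 0]],
])

```text
clock: 9.5
position: [0.4662, -0.009, 0.2406]
ee_rot: [0.001, 0.74, 0.673, 0.0]
contact_force: [0.1, 0.1, -2.1]
width: 0.0426
gripper_force: 0.0
```

```bash
python3 - <<'E'
from h import *
np.set_printoptions(precision=4,suppress=True)
s=manip.get_state();print(s['position'],s['ee_rot'],s['qpos'])
W=par("wrist");im=manip.get_image("wrist");sc=manip.get_image("scene")
np.savez("w4",K=W[0],d=W[1],R=W[2],t=W[3])
cv2.imwrite("pics/w4raw.png",im[:,:,::-1])
o=np.zeros((480,800,3),np.uint8);o[:,:480]=im[:,80:560];o[:240,480:]=cv2.resize(sc[190:310,210:370],(320,240))
o[240:,480:]=cv2.resize(im[200:320,250:410],(320,240))
cv2.imwrite("pics/w4.png",o[:,:,::-1])
b,_=blobs(im,(0,160,90),(6,255,255),30)
for c,s in b:print("red",c,s,atz(W,c,.130))
E
```

```text
[ 0.4662 -0.009   0.2406] [0.0009 0.7401 0.6725 0.0002] [-0.168   0.1094  1.7188 -0.0009  1.3119 -0.0722]
red [216.3 146.7] [203 134  29  26 573] [0.4028 0.0675 0.13  ]
```

View pics/w4.png

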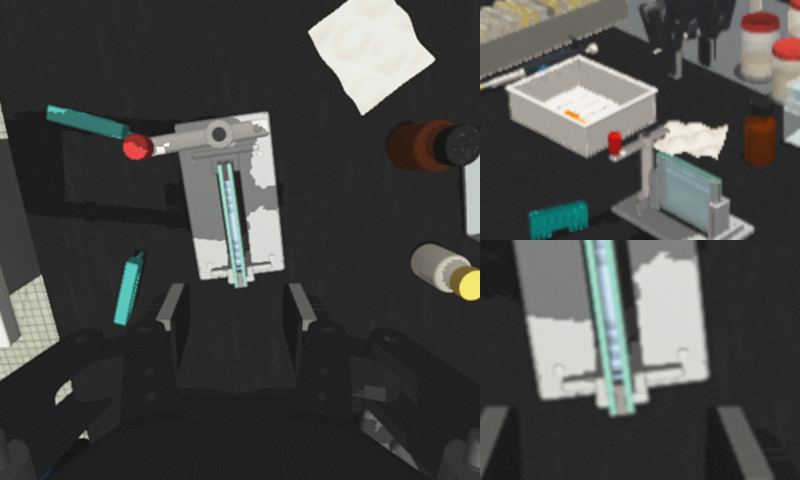

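The lever is wide open, with the knob at (0.403,0.0675). The cassette's top edge runs from px (305,164) to (321,285). I over-turned by about 8°, which I'll correct.

```bash
python3 - <<'E'
from h import *
np.set_printoptions(precision=4,suppress=True)
z=np.load("w4.npz");W=(z['K'],z['d'],z['R'],z['t'])
im=cv2.imread("pics/w4raw.png")[:,:,::-1].copy()
a,b=atz(W,(305,164),.094),atz(W,(321,285),.094);print(a,b,(a+b)/2,np.linalg.norm(a-b),np.degrees(np.arctan2(-(a-b)[0],(a-b)[1])))
h=cv2.cvtColor(im,cv2.COLOR_RGB2HSV)
m=cv2.inRange(h[150:300,280:350],(65,35,120),(100,255,255))
P=[]
for r in range(20,125,6):
    x=np.where(m[r])[0]
    if len(x)>3:P.append([*atz(W,((x.min()+x.max())/2+280,r+150),.094)[:2],x.min()+280,x.max()+280,r+150])
P=np.array(P);print(P);k=np.polyfit(P[:,1],P[:,0],1);print(k,np.degrees(np.arctan(-k[0])))
E
```

```text
[0.4634 0.0479 0.094 ] [ 0.4667 -0.0601  0.094 ] [ 0.465  -0.0061  0.094 ] 0.1080313221963305 1.7273617158467065
[[  0.4625   0.0431 298.     311.     170.    ]
 [  0.4628   0.0381 299.     312.     176.    ]
 [  0.4631   0.0331 300.     313.     182.    ]
 [  0.463    0.0281 300.     314.     188.    ]
 [  0.4633   0.023  301.     315.     194.    ]
 [  0.4632   0.0179 302.     315.     200.    ]
 [  0.4636   0.0127 303.     316.     206.    ]
 [  0.4639   0.0075 304.     317.     212.    ]
 [  0.4642   0.0022 305.     318.     218.    ]
 [  0.4646  -0.0031 306.     319.     224.    ]
 [  0.4645  -0.0084 307.     319.     230.    ]
 [  0.4644  -0.0138 307.     320.     236.    ]
 [  0.4647  -0.0193 308.     321.     242.    ]
 [  0.4651  -0.0248 309.     322.     248.    ]
 [  0.4654  -0.0304 310.     323.     254.    ]
 [  0.4658  -0.036  311.     324.     260.    ]
 [  0.4652  -0.0416 311.     324.     266.    ]
 [  0.466   -0.0474 313.     325.     272.    ]]
[-0.0367  0.4641] 2.102580901211249
```

>>> move_arm([
  [[0.0023, -0.0024, 0, -0.0633, 0], [0.0023, -0.0024, 0.06, -0.0633, 0], [0.0023, -0.0024, 0.12, -0.0633, 0], [0.0023, -0.0024, 0.16, -0.0633, 0], [0.0023, -0.0024, 0.19, -0.0633, 0], [0.0023, -0.0024, 0.213, -0.0633, 0], [0.0023, -0.0024, 0.213, -0.0633, 0], [0.0023, -0.0024, 0.213, -0.0633, 1], [0.0023, -0.0024, 0.213, -0.0633, 1], [0.0023, -0.0024, 0.213, -0.0633, 1], [0.0023, -0.0024, 0.213, -0.0633, 1], [0.0023, -0.0024, 0.213, -0.0633, 1]],
], squeeze=60)

```text
clock: 10.8
position: [0.4651, -0.0066, 0.0712]
ee_rot: [0.001, 0.694, 0.72, 0.001]
contact_force: [0.2, -1.2, 5.8]
width: 0.0103
gripper_force: 59.7
```

>>> move_arm([
  [[0, 0, -0.015, 0, 1], [0, 0, -0.03, 0, 1], [0, 0, -0.05, 0, 1], [0, 0, -0.08, 0, 1], [0, 0, -0.12, 0, 1], [0, 0, -0.17, 0, 1], [0, 0, -0.22, 0, 1], [0, 0, -0.25, 0, 1], [0, 0, -0.25, 0, 1]],
])

```text
clock: 11.7
position: [0.4658, -0.0066, 0.2735]
ee_rot: [0.003, 0.694, 0.72, 0.002]
contact_force: [0.4, -0.1, -1.7]
width: 0.0102
gripper_force: 59.0
```

```bash
python3 - <<'E'
from h import *
np.set_printoptions(precision=4,suppress=True)
s=manip.get_state();print(s['position'],s['ee_rot'],s['qpos'],s['contact_force'],s['moment'])
im=manip.get_image("scene");cv2.imwrite("pics/s5raw.png",im[:,:,::-1])
o=cv2.resize(im[200:300,240:300+80],(320,400),interpolation=2)
o=np.hstack([cv2.resize(im[150:300,240:390],(400,400)),cv2.resize(im[220:290,425:495],(400,400),interpolation=2)])
cv2.imwrite("pics/s5.png",o[:,:,::-1])
E
```

```text
[ 0.4658 -0.0066  0.2735] [0.0032 0.6939 0.7201 0.0023] [-0.1639  0.0861  1.6632  0.0001  1.3844 -0.201 ] [ 0.4335 -0.0625 -1.7427] [-0.0719 -0.015  -0.0036]
```

View pics/s5.png

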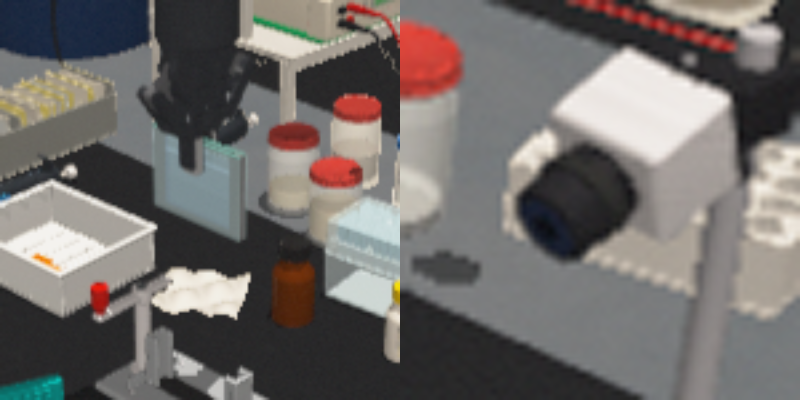

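The cassette is clear of the stand, hanging level in the gripper. The lens centre is at scene px (450.6,258.9), and the head's top corners are visible, so I'll fit the camera pose from them.

```bash
cat > fit.py <<'E'
from h import *
from scipy.optimize import least_squares
np.set_printoptions(precision=4,suppress=True)
S,T=par("scene"),par("top")
zs=lambda x,y:(425+(x-400)*.175,220+y*.175)
tc=lambda x,y:(440+(x-400)*.325,145+(y-400)*.325)
sc=[zs(553,100),zs(660,160),zs(737,100),zs(625,48),zs(546,222)]
tp=[tc(563,543),tc(635,553),tc(642,490),tc(568,485)]
def Rc(yaw):return Ro.from_euler("ZY",[yaw,-.35]).as_matrix() # x tilted up going back
def pts(p):
    x,y,yaw,f,b=p;R=Rc(yaw);o=np.array([x,y,.24])
    c=[[f,.026,.024],[f,-.026,.024],[b,-.026,.024],[b,.026,.024],[0,0,0]]
    return [o+R@np.array(q) for q in c],R,o
def res(p):
    X,_,_=pts(p);return np.r_[(proj(S,X)-sc).ravel(),(proj(T,X[:4])-tp).ravel()]
r=least_squares(res,[.557,-.34,-.2,.03,.08],loss="soft_l1");X,R,o=pts(r.x)
print(r.x,"yaw deg",np.degrees(r.x[2]));print(res(r.x).reshape(-1,2))
print("R",R);v=o-.14*R[:,0];print("view",v,"bearing",np.degrees(np.arctan2(v[1],v[0])))
E
python3 fit.py
```

```text
[ 0.5538 -0.344  -0.1217  0.0323  0.0744] yaw deg -6.9730878447669555
[[-1.0228  1.2471]
 [-0.0841 -0.0065]
 [-0.8592 -0.8858]
 [-1.1087 -0.5346]
 [ 1.1529  1.122 ]
 [ 0.0566 -0.7814]
 [-0.5803 -0.5351]
 [ 1.0791  1.0893]
 [ 2.2323 -0.865 ]]
R [[ 0.9324  0.1214 -0.3404]
 [-0.114   0.9926  0.0416]
 [ 0.3429  0.      0.9394]]
view [ 0.4232 -0.328   0.192 ] bearing -37.77481891109137
```

>>> move_arm([
  [[0, 0, -0.06, 0.076, 1], [0, 0, -0.12, 0.076, 1], [0, 0, -0.18, 0.076, 1], [0, 0, -0.24, 0.076, 1], [0, 0, -0.3, 0.076, 1], [0, 0, -0.36, 0.076, 1], [0, 0, -0.42, 0.076, 1], [0, 0, -0.48, 0.076, 1], [0, 0, -0.54, 0.076, 1], [0, 0, -0.6, 0.076, 1]],
])

```text
clock: 12.75
position: [0.4158, -0.0063, 0.7234]
ee_rot: [-0.033, 0.748, 0.663, -0.021]
contact_force: [12.5, -0.6, 88.3]
width: 0.0103
gripper_force: 61.0
```

```bash
python3 - <<'E'
from h import *
np.set_printoptions(precision=4,suppress=True)
s=manip.get_state()
for k in('clock','position','ee_rot','qpos','contact_force','width'):print(k,s[k])
E
```

```text
clock 12.75
position [ 0.4158 -0.0063  0.7234]
ee_rot [-0.033   0.748   0.6626 -0.0207]
qpos [-0.1894  0.2887  0.2201  0.0182  2.7103 -0.0522]
contact_force [12.496  -0.6209 88.3481]
width 0.010295194682453305
```

>>> move_arm([
  [[0, 0, 0, 0, 1], [0, 0, 0, 0, 1]],
])

```text
clock: 12.95
position: [0.4115, -0.0058, 0.7256]
ee_rot: [-0.031, 0.749, 0.662, -0.019]
contact_force: [-0.2, -0.3, -1.3]
width: 0.0097
gripper_force: 64.7
```

```bash
cat > st.py <<'E'
from h import *
np.set_printoptions(precision=4,suppress=True)
s=manip.get_state()
for k in('clock','position','ee_rot','qpos','contact_force','width'):print(k,s[k])
w,x,y,z=s['ee_rot'];print("toolR\n",Ro.from_quat([x,y,z,w]).as_matrix())
E
python3 st.py
```

```text
clock 12.95
position [ 0.4115 -0.0058  0.7256]
ee_rot [-0.031   0.7486  0.662  -0.0193]
qpos [-0.1899  0.2809  0.224   0.0173  2.7095 -0.0519]
contact_force [-0.2271 -0.291  -1.338 ]
width 0.009704599599860529
toolR
 [[ 0.1227  0.99   -0.07  ]
 [ 0.9924 -0.1215  0.0208]
 [ 0.0121 -0.0721 -0.9973]]
```

>>> move_arm([
  [[0, 0, 0.04, 0, 1], [0, 0, 0.1, 0, 1], [0, 0, 0.16, 0, 1], [0, 0, 0.22, 0, 1], [0, 0, 0.25, 0, 1], [0, 0, 0.25, 0, 1]],
])

```text
clock: 13.55
position: [0.3943, -0.0007, 0.5215]
ee_rot: [-0.035, 0.748, 0.662, -0.023]
contact_force: [-0.1, 0.2, -2.2]
width: 0.0103
gripper_force: 64.8
```

```bash
python3 st.py
```

```text
clock 13.55
position [ 0.3943 -0.0007  0.5215]
ee_rot [-0.0352  0.7482  0.6621 -0.0227]
qpos [-0.1857  0.0104  1.1556  0.0084  2.0591 -0.0601]
contact_force [-0.1315  0.2172 -2.1653]
width 0.010267493685592474
toolR
 [[ 0.1221  0.9892 -0.0806]
 [ 0.9924 -0.1206  0.0227]
 [ 0.0127 -0.0828 -0.9965]]
```

```bash
python3 - <<'E'
from h import *
np.set_printoptions(precision=4,suppress=True)
S,T=par("scene"),par("top")
for X in((.85,-.04,.3),(.95,-.04,.3),(.95,-.04,.45),(1.0,-.04,.6),(.95,-.15,.45)):print(X,proj(T,X)[0],proj(S,X)[0])
for uv in((297,50),(297,20),(340,8),(510,80)):print(uv,atz(T,uv,.0),atz(T,uv,.4))
im=manip.get_image("scene");t=manip.get_image("top")
cv2.imwrite("pics/s6.png",np.vstack([im[:300,150:640][:, :490],np.pad(t[:280,100:590],((0,0),(0,0),(0,0)))])[:,:,::-1])
# fit planar FK
q=np.array([[1.131,.27664,1.50614,1.36069],[-.168,.1094,1.7188,1.3119],[.1228,.1532,1.7629,1.2209],[-.1639,.0861,1.6632,1.3844],[-.1899,.2809,.224,2.7095],[-.1857,.0104,1.1556,2.0591]])
p=np.array([[.17999581,.54556458,.23840878],[.4662,-.009,.2406],[.4614,.1271,.2032],[.4658,-.0066,.2735],[.4115,-.0058,.7256],[.3943,-.0007,.5215]])
from scipy.optimize import least_squares
def fk(P,q):
    a,h,L1,L2,e,Lt=P;j1,j2,j3,j5=q.T;s=j2+j3;u=s+j5
    r=a+L1*np.sin(j2)+L2*np.sin(s)+e*np.cos(s)+Lt*np.sin(u);z=h+L1*np.cos(j2)+L2*np.cos(s)-e*np.sin(s)+Lt*np.cos(u);return r,z
r=np.sqrt((p[:,:2]**2).sum(1)-.07**2)
f=least_squares(lambda P:np.r_[fk(P,q)[0]-r,fk(P,q)[1]-p[:,2],(P-[0,.2,.42,.42,0,.25])*1e-3],[0,.2,.42,.42,0,.25]);print(f.x,f.fun)
E
```

```text
(0.85, -0.04, 0.3) [367.9911  66.4847] [418.7463 165.7833]
(0.95, -0.04, 0.3) [368.0191  26.7236] [438.688  157.6135]
(0.95, -0.04, 0.45) [375.8247 -17.1277] [444.9265 106.5824]
(1.0, -0.04, 0.6) [385.8163 -99.4926] [462.0626  47.9414]
(0.95, -0.15, 0.45) [431.0309 -14.6232] [480.3165 113.4866]
(297, 50) [ 1.0636  0.139  -0.    ] [0.8266 0.1132 0.4   ]
(297, 20) [1.1639 0.1425 0.    ] [0.8949 0.1157 0.4   ]
(340, 8) [1.2091 0.0139 0.    ] [0.9256 0.0282 0.4   ]
(510, 80) [ 0.9923 -0.496   0.    ] [ 0.7782 -0.3186  0.4   ]
[-0.0001  0.1319  0.6297  0.4211  0.0605  0.3515] [ 0.      0.     -0.     -0.     -0.      0.     -0.      0.      0.
 -0.      0.      0.     -0.     -0.0001  0.0002  0.      0.0001  0.0001]
```

View pics/s6.png

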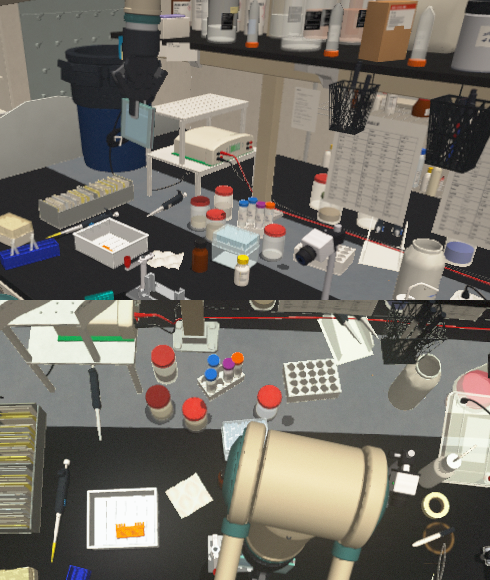

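The scene view shows the cassette held high and clear, and the only overhead obstacles are the shelf and the hanging baskets, with the nearest basket at about scene px (503,105) and top px (515,35). I'll estimate the keep-out zone and simulate a gentle outward overreach, which tilts the tool.

```bash
python3 - <<'E'
from h import *
np.set_printoptions(precision=3,suppress=True)
S,T=par("scene"),par("top")
print(tri([ray(S,(503,105)),ray(T,(515,35))]),tri([ray(S,(498,130)),ray(T,(512,50))]))
# shelf front lower edge in scene: plane through two pixels
o,v1=ray(S,(300,42));_,v2=ray(S,(620,72));n=np.cross(v1,v2);n/=np.linalg.norm(n)
print("edge dir dot",n)
for z in(.5,.6,.7,.8,.9):
  for uv in((345,42),(500,60)):
    print(z,uv,atz(S,uv,z))
P=[-.0001,.1319,.6297,.4211,.0605,.3515]
from scipy.optimize import least_squares
def fk(q):
    a,h,L1,L2,e,Lt=P;j2,j3,j5=q;s=j2+j3;u=s+j5
    return np.array([a+L1*np.sin(j2)+L2*np.sin(s)+e*np.cos(s)+Lt*np.sin(u),h+L1*np.cos(j2)+L2*np.cos(s)-e*np.sin(s)+Lt*np.cos(u),np.pi-u])
for z in(.25,.4,.5,.6,.65,.7):
  for w in(.2,.5):
    out=[]
    for r in(.5,.6,.7,.8,.9,1.0):
      f=least_squares(lambda q:(fk(q)-[r,z,0])*[1,1,w],[.3,.8,2.],bounds=([-.75,.22,.11],[2.08,2.7,2.71]));k=fk(f.x);out.append((round(k[0],3),round(k[1],3),round(np.degrees(k[2]),1)))
    print(z,w,out)
E
```

```text
(array([ 0.802, -0.28 ,  0.519]), [np.float64(0.001119733223546024), np.float64(0.0011197332235459805)]) (array([ 0.796, -0.288,  0.469]), [np.float64(0.008731161030117075), np.float64(0.00873116103011701)])
edge dir dot [-0.151 -0.022 -0.988]
0.5 (345, 42) [1.488 0.845 0.5  ]
0.5 (500, 60) [1.5   0.095 0.5  ]
0.6 (345, 42) [0.872 0.277 0.6  ]
0.6 (500, 60) [ 0.88  -0.215  0.6  ]
0.7 (345, 42) [ 0.255 -0.291  0.7  ]
0.7 (500, 60) [ 0.259 -0.525  0.7  ]
0.8 (345, 42) [-0.361 -0.859  0.8  ]
0.8 (500, 60) [-0.361 -0.835  0.8  ]
0.9 (345, 42) [-0.977 -1.428  0.9  ]
0.9 (500, 60) [-0.982 -1.145  0.9  ]
0.25 0.2 [(np.float64(0.5), np.float64(0.25), np.float64(-0.0)), (np.float64(0.6), np.float64(0.25), np.float64(-0.0)), (np.float64(0.7), np.float64(0.25), np.float64(-0.0)), (np.float64(0.8), np.float64(0.25), np.float64(0.0)), (np.float64(0.9), np.float64(0.25), np.float64(0.0)), (np.float64(0.984), np.float64(0.242), np.float64(8.5))]
0.25 0.5 [(np.float64(0.5), np.float64(0.25), np.float64(-0.0)), (np.float64(0.6), np.float64(0.25), np.float64(-0.0)), (np.float64(0.7), np.float64(0.25),
[... 2938 characters left out ...]
 [(np.float64(0.498), np.float64(0.696), np.float64(1.2)), (np.float64(0.586), np.float64(0.676), np.float64(8.8)), (np.float64(0.676), np.float64(0.663), np.float64(17.2)), (np.float64(0.766), np.float64(0.653), np.float64(25.7)), (np.float64(0.855), np.float64(0.645), np.float64(34.2)), (np.float64(0.942), np.float64(0.637), np.float64(42.7))]
0.7 0.5 [(np.float64(0.496), np.float64(0.693), np.float64(0.3)), (np.float64(0.572), np.float64(0.657), np.float64(2.4)), (np.float64(0.643), np.float64(0.621), np.float64(5.2)), (np.float64(0.709), np.float64(0.589), np.float64(8.6)), (np.float64(0.772), np.float64(0.559), np.float64(12.5)), (np.float64(0.833), np.float64(0.532), np.float64(16.8))]
```

>>> move_arm([
  [[0.005, 0.02, -0.03, 0, 1], [0.01, 0.04, -0.06, 0, 1], [0.015, 0.06, -0.09, 0, 1], [0.02, 0.08, -0.12, 0, 1], [0.025, 0.1, -0.15, 0, 1], [0.028, 0.112, -0.17, 0, 1], [0.03, 0.121, -0.18, 0, 1], [0.03, 0.121, -0.18, 0, 1]],
])

```text
clock: 14.45
position: [0.5083, 0.0074, 0.6655]
ee_rot: [-0.028, 0.749, 0.662, -0.016]
contact_force: [-0.9, -0.4, -1.7]
width: 0.0103
gripper_force: 64.8
```

```bash
python3 st.py
```

```text
clock 14.45
position [0.5083 0.0074 0.6655]
ee_rot [-0.0276  0.7485  0.6623 -0.0165]
qpos [-0.1304  0.353   0.3138  0.0199  2.538   0.0077]
contact_force [-0.9039 -0.3572 -1.6507]
width 0.010259827227578592
toolR
 [[ 0.1221  0.9906 -0.0612]
 [ 0.9924 -0.1211  0.0194]
 [ 0.0118 -0.0631 -0.9979]]
```

>>> move_arm([
  [[0, 0.012, -0.001, 0, 1], [0, 0.027, -0.002, 0, 1], [0, 0.043, -0.003, 0, 1], [0, 0.059, -0.004, 0, 1], [0, 0.075, -0.005, 0, 1], [0, 0.091, -0.006, 0, 1], [0, 0.107, -0.007, 0, 1], [0, 0.123, -0.008, 0, 1], [0, 0.139, -0.009, 0, 1], [0, 0.155, -0.01, 0, 1], [0, 0.17, -0.011, 0, 1], [0, 0.18, -0.012, 0, 1]],
])

```text
clock: 15.65
position: [0.6101, -0.0089, 0.6129]
ee_rot: [-0.021, 0.749, 0.662, -0.008]
contact_force: [-0.7, 0.1, -0.5]
width: 0.0101
gripper_force: 65.1
```

```bash
python3 st.py
```

```text
clock 15.65
position [ 0.6101 -0.0089  0.6129]
ee_rot [-0.0211  0.7489  0.6623 -0.0084]
qpos [-0.1372  0.4945  0.2217  0.0235  2.4682  0.0035]
contact_force [-0.6657  0.1204 -0.459 ]
width 0.010141008591232169
toolR
 [[ 0.1226  0.9916 -0.0405]
 [ 0.9923 -0.1219  0.0204]
 [ 0.0153 -0.0427 -0.999 ]]
```

```bash
cat > sim.py <<'E'
import numpy as np
from scipy.optimize import least_squares
P=[-.0001,.1319,.6297,.4211,.0605,.3515]
def fk(q):
    a,h,L1,L2,e,Lt=P;j2,j3,j5=q;s=j2+j3;u=s+j5
    return np.array([a+L1*np.sin(j2)+L2*np.sin(s)+e*np.cos(s)+Lt*np.sin(u),h+L1*np.cos(j2)+L2*np.cos(s)-e*np.sin(s)+Lt*np.cos(u),np.pi-u])
def ik(r,z,th,w,q0=(.3,.5,2.3)):
    f=least_squares(lambda q:(fk(q)-[r,z,np.radians(th)])*[1,1,w],q0,bounds=([-.75,.22,.11],[2.08,2.7,2.71]));k=fk(f.x);return np.r_[k[:2],np.degrees(k[2])].round(3)
E
python3 - <<'E'
from sim import *
for w in(.2,.3,.5,.8,1.2,2,4):print(w,ik(.462,.753,0,w),ik(.647,.668,-3.5,w))
print("actual .405 .7256 -4.2 | .606 .613 -2.3")
E
```

```text
0.2 [0.453 0.732 5.576] [0.629 0.641 7.234]
0.3 [0.45  0.726 3.094] [0.619 0.629 3.195]
0.5 [0.447 0.721 1.248] [ 0.61   0.618 -0.585]
0.8 [0.446 0.72  0.506] [ 0.606  0.613 -2.29 ]
1.2 [0.446 0.719 0.228] [ 0.605  0.612 -2.951]
2 [0.446 0.719 0.083] [ 0.604  0.611 -3.3  ]
4 [0.446 0.718 0.021] [ 0.604  0.61  -3.45 ]
actual .405 .7256 -4.2 | .606 .613 -2.3
```

```bash
python3 - <<'E'
from sim import *
for z in(.5,.6,.7,.8,.9,1.0):
    print(z,[tuple(ik(r,z,0,.8,(0,.6,2.5)).tolist()) for r in(-.4,-.2,0,.1,.2,.3,.5,.7)])
print()
for th in (0,6,12):
  for z in(.25,.4,.55,.7,.85,1.0):
    print(th,z,[tuple(ik(r,z,th,.8).tolist()) for r in(.6,.8,1.0,1.3)])
E
```

```text
0.5 [(-0.198, 0.591, -1.912), (-0.15, 0.554, -1.521), (0.0, 0.5, -0.0), (0.1, 0.5, -0.0), (0.2, 0.5, -0.0), (0.3, 0.5, -0.0), (0.5, 0.5, -0.0), (0.7, 0.5, 0.0)]
0.6 [(-0.198, 0.599, 0.136), (-0.198, 0.598, 0.033), (0.0, 0.6, -0.0), (0.1, 0.6, -0.0), (0.2, 0.6, -0.0), (0.3, 0.6, -0.0), (0.5, 0.6, 0.0), (0.676, 0.572, 0.753)]
0.7 [(-0.199, 0.607, 2.179), (-0.154, 0.641, 1.266), (0.0, 0.7, 0.0), (0.1, 0.7, 0.0), (0.2, 0.7, -0.0), (0.3, 0.7, 0.0), (0.496, 0.693, 0.12), (0.635, 0.613, 2.157)]
0.8 [(-0.199, 0.615, 4.211), (-0.117, 0.674, 2.727), (0.022, 0.737, 1.324), (0.108, 0.759, 0.861), (0.201, 0.769, 0.639), (0.297, 0.767, 0.688), (0.459, 0.716, 1.34), (0.597, 0.645, 3.531)]
0.9 [(-0.179, 0.641, 5.905), (-0.085, 0.7, 4.348), (0.045, 0.752, 3.126), (0.123, 0.769, 2.738), (0.205, 0.777, 2.546), (0.288, 0.775, 2.565), (0.428, 0.734, 2.493), (0.564, 0.672, 4.885)]
1.0 [(-0.151, 0.67, 7.539), (-0.058, 0.722, 6.077), (0.064, 0.765, 4.978), (0.134, 0.779, 4.631), (0.208, 0.785, 4.447), (0.282, 0.783, 4.431), (0.401, 0.748, 3.604), (0.534, 0.695, 6.233)]

0 0.25 [(0.6, 0.25, -0.0), (0.8, 0.25
[... 999 characters left out ...]
.497, 21.673)]
6 1.0 [(0.485, 0.738, 11.142), (0.614, 0.685, 14.095), (0.726, 0.631, 17.75), (0.868, 0.556, 24.133)]
12 0.25 [(0.6, 0.25, 12.0), (0.8, 0.25, 12.0), (1.0, 0.25, 12.0), (1.086, 0.169, 19.193)]
12 0.4 [(0.6, 0.4, 12.0), (0.8, 0.4, 12.0), (0.949, 0.366, 13.829), (1.05, 0.273, 20.756)]
12 0.55 [(0.6, 0.55, 12.0), (0.791, 0.541, 12.337), (0.893, 0.461, 16.008), (1.011, 0.366, 22.63)]
12 0.7 [(0.593, 0.688, 12.288), (0.73, 0.61, 14.861), (0.84, 0.538, 18.389), (0.97, 0.446, 24.772)]
12 0.85 [(0.541, 0.727, 14.785), (0.677, 0.664, 17.452), (0.791, 0.6, 20.936), (0.93, 0.516, 27.147)]
12 1.0 [(0.5, 0.757, 17.289), (0.633, 0.705, 20.127), (0.749, 0.652, 23.637), (0.893, 0.576, 29.733)]
```

>>> move_arm([
  [[0, 0.005, -0.04, 0, 1], [0, 0.01, -0.08, 0, 1], [0, 0.015, -0.12, 0, 1], [0, 0.02, -0.16, 0, 1], [0, 0.025, -0.2, 0, 1], [0, 0.03, -0.24, 0, 1], [0, 0.035, -0.28, 0, 1], [0, 0.04, -0.32, 0, 1], [0, 0.045, -0.36, 0, 1], [0, 0.05, -0.4, 0, 1], [0, 0.055, -0.44, 0, 1], [0, 0.06, -0.48, 0, 1]],
])

```text
clock: 16.85
position: [0.5278, -0.0136, 0.6737]
ee_rot: [-0.013, 0.749, 0.662, 0.001]
contact_force: [0.3, -0.3, -2.7]
width: 0.01
gripper_force: 65.0
```

```bash
python3 st.py
```

```text
clock 16.85
position [ 0.5278 -0.0136  0.6737]
ee_rot [-0.0129  0.7491  0.6623  0.0007]
qpos [-0.1692  0.3887  0.2213  0.0308  2.5506 -0.021 ]
contact_force [ 0.2644 -0.2973 -2.7442]
width 0.009968468564577275
toolR
 [[ 0.1226  0.9923 -0.016 ]
 [ 0.9923 -0.1223  0.0202]
 [ 0.018  -0.0184 -0.9997]]
```

>>> move_arm([
  [[0, 0.06, -0.04, 0, 1]],
])

```text
clock: 16.95
position: [0.5454, -0.0175, 0.6682]
ee_rot: [-0.005, 0.749, 0.663, 0.009]
contact_force: [0.5, 0.0, -0.6]
width: 0.0099
gripper_force: 65.0
```

>>> move_arm([
  [[0, 0.06, -0.04, 0, 1]],
])

```text
clock: 17.05
position: [0.5675, -0.0226, 0.659]
ee_rot: [0.003, 0.749, 0.662, 0.017]
contact_force: [0.8, 0.6, -1.0]
width: 0.0099
gripper_force: 65.0
```

>>> move_arm([
  [[0, 0.06, -0.04, 0, 1]],
])

```text
clock: 17.15
position: [0.5864, -0.0272, 0.652]
ee_rot: [0.01, 0.749, 0.662, 0.025]
contact_force: [0.4, -0.1, -1.7]
width: 0.0102
gripper_force: 65.0
```

>>> move_arm([
  [[0, 0.06, -0.04, 0, 1]],
])

```text
clock: 17.25
position: [0.6035, -0.0314, 0.6467]
ee_rot: [0.018, 0.749, 0.662, 0.034]
contact_force: [-0.3, 0.1, -2.3]
width: 0.0102
gripper_force: 65.0
```

```bash
python3 st.py
```

```text
clock 17.25
position [ 0.6035 -0.0314  0.6467]
ee_rot [0.0181 0.7489 0.6615 0.0341]
qpos [-0.1858  0.439   0.222   0.0472  2.4095 -0.0258]
contact_force [-0.3173  0.0913 -2.3054]
width 0.01023324435200689
toolR
 [[ 0.1224  0.9896  0.0751]
 [ 0.9921 -0.1241  0.018 ]
 [ 0.0271  0.0723 -0.997 ]]
```

>>> move_arm([
  [[-0.04, -0.001, 0, 0, 1], [-0.085, -0.002, 0, 0, 1], [-0.125, -0.003, 0, 0, 1], [-0.145, -0.003, 0, 0, 1]],
])

```text
clock: 17.65
position: [0.5858, -0.1482, 0.6435]
ee_rot: [0.018, 0.75, 0.661, 0.034]
contact_force: [0.2, -0.6, -1.9]
width: 0.0103
gripper_force: 64.9
```

>>> move_arm([
  [[-0.011, 0.057, -0.045, 0, 1]],
])

```text
clock: 17.75
position: [0.5987, -0.154, 0.6432]
ee_rot: [0.029, 0.75, 0.66, 0.042]
contact_force: [-0.0, -0.3, -1.5]
width: 0.01
gripper_force: 64.8
```

>>> move_arm([
  [[-0.011, 0.057, -0.045, 0, 1]],
])

```text
clock: 17.85
position: [0.6118, -0.1588, 0.6413]
ee_rot: [0.04, 0.748, 0.66, 0.05]
contact_force: [0.9, 0.4, -2.1]
width: 0.0102
gripper_force: 65.0
```

>>> move_arm([
  [[-0.011, 0.057, -0.045, 0, 1]],
])

```text
clock: 17.95
position: [0.6226, -0.164, 0.6414]
ee_rot: [0.051, 0.747, 0.66, 0.058]
contact_force: [-0.1, 0.3, -1.8]
width: 0.0099
gripper_force: 65.0
```

>>> move_arm([
  [[-0.011, 0.057, -0.045, 0, 1]],
])

```text
clock: 18.05
position: [0.6321, -0.1694, 0.6427]
ee_rot: [0.063, 0.746, 0.659, 0.066]
contact_force: [-0.1, -0.1, -1.8]
width: 0.0099
gripper_force: 65.0
```

```bash
python3 st.py
```

```text
clock 18.05
position [ 0.6321 -0.1694  0.6427]
ee_rot [0.0631 0.7465 0.6591 0.0663]
qpos [-0.4039  0.4547  0.2212  0.087   2.2923 -0.2166]
contact_force [-0.1448 -0.0788 -1.8356]
width 0.00992665640628456
toolR
 [[ 0.1224  0.9756  0.1822]
 [ 0.9924 -0.1232 -0.0069]
 [ 0.0157  0.1816 -0.9832]]
```

>>> move_arm([
  [[-0.005, 0.05, -0.055, 0, 1]],
])

```text
clock: 18.15
position: [0.6355, -0.1706, 0.6485]
ee_rot: [0.074, 0.746, 0.658, 0.074]
contact_force: [0.4, 0.3, -2.2]
width: 0.0098
gripper_force: 64.9
```

>>> move_arm([
  [[-0.005, 0.05, -0.055, 0, 1]],
])

```text
clock: 18.25
position: [0.6365, -0.1704, 0.658]
ee_rot: [0.087, 0.745, 0.656, 0.083]
contact_force: [-0.2, 0.1, -1.0]
width: 0.0101
gripper_force: 64.9
```

>>> move_arm([
  [[-0.005, 0.05, -0.055, 0, 1]],
])

```text
clock: 18.35
position: [0.6373, -0.1705, 0.6676]
ee_rot: [0.1, 0.743, 0.655, 0.092]
contact_force: [0.0, 0.2, -1.4]
width: 0.0101
gripper_force: 64.9
```

>>> move_arm([
  [[-0.005, 0.05, -0.055, 0, 1]],
])

```text
clock: 18.45
position: [0.6378, -0.1707, 0.6771]
ee_rot: [0.113, 0.742, 0.653, 0.101]
contact_force: [0.3, -0.0, -0.4]
width: 0.01
gripper_force: 64.9
```

```bash
python3 st.py
```

```text
clock 18.45
position [ 0.6378 -0.1707  0.6771]
ee_rot [0.113  0.742  0.6531 0.1007]
qpos [-0.4138  0.4127  0.2207  0.1082  2.2137 -0.2088]
contact_force [ 0.3487 -0.0242 -0.3866]
width 0.009995268671545583
toolR
 [[ 0.1267  0.9464  0.2971]
 [ 0.9919 -0.1214 -0.0361]
 [ 0.0019  0.2993 -0.9542]]
```

>>> move_arm([
  [[-0.005, 0.05, -0.055, 0, 1]],
])

```text
clock: 18.55
position: [0.6377, -0.1708, 0.687]
ee_rot: [0.125, 0.74, 0.651, 0.109]
contact_force: [0.4, 0.6, -1.8]
width: 0.0102
gripper_force: 64.9
```

>>> move_arm([
  [[-0.003, 0.022, -0.022, 0, 1]],
])

```text
clock: 18.65
position: [0.6374, -0.1713, 0.6924]
ee_rot: [0.132, 0.739, 0.65, 0.114]
contact_force: [-0.3, 0.9, -1.5]
width: 0.0103
gripper_force: 64.9
```

>>> move_arm([
  [[0, -0.03, 0.03, 0, 1], [0, -0.06, 0.06, 0, 1], [0, -0.06, 0.06, 0, 1]],
])

```text
clock: 18.95
position: [0.6044, -0.1663, 0.6155]
ee_rot: [0.117, 0.742, 0.651, 0.107]
contact_force: [1.4, -0.7, -2.5]
width: 0.01
gripper_force: 65.0
```

```bash
python3 st.py
```

```text
clock 18.95
position [ 0.6044 -0.1663  0.6155]
ee_rot [0.1171 0.7422 0.6512 0.1067]
qpos [-0.4369  0.2218  0.7089  0.106   1.9067 -0.256 ]
contact_force [ 1.4375 -0.6651 -2.5137]
width 0.009959678225354044
toolR
 [[ 0.1292  0.9416  0.3108]
 [ 0.9916 -0.1246 -0.0349]
 [ 0.0059  0.3127 -0.9498]]
```

>>> move_arm([
  [[-0.025, -0.034, 0.021, 0, 1], [-0.05, -0.068, 0.042, 0, 1], [-0.075, -0.102, 0.063, 0, 1], [-0.1, -0.136, 0.084, 0, 1], [-0.125, -0.17, 0.105, 0, 1], [-0.15, -0.204, 0.126, 0, 1], [-0.175, -0.238, 0.147, 0, 1], [-0.197, -0.272, 0.167, 0, 1], [-0.197, -0.272, 0.167, 0, 1], [-0.197, -0.272, 0.167, 0, 1]],
])

```text
clock: 19.95
position: [0.4325, -0.3062, 0.4317]
ee_rot: [0.132, 0.74, 0.65, 0.113]
contact_force: [0.5, 0.7, -1.3]
width: 0.0099
gripper_force: 65.0
```

```bash
python3 st.py; python3 - <<'E'
from h import *
np.set_printoptions(precision=4,suppress=True)
W=par("wrist");im=manip.get_image("wrist");np.savez("w7",K=W[0],d=W[1],R=W[2],t=W[3])
cv2.imwrite("pics/w7.png",im[:,:,::-1])
sc=manip.get_image("scene");cv2.imwrite("pics/s7.png",sc[:,:,::-1])
L=np.array([.5538,-.344,.24]);print(proj(W,L),proj(W,[.42,-.3,.2]))
g=np.ones((600,800,3),np.uint8)*0;g[:480,:640]=im;u,v=proj(W,L)[0].astype(int);x0=int(np.clip(u-60,0,520));y0=int(np.clip(v-60,0,360));print(x0,y0)
g[:360,440:]=cv2.resize(im[y0:y0+120,x0:x0+120],(360,360),interpolation=2)
g[360:,560:]=cv2.resize(sc[180:300,380:500],(240,240),interpolation=2)
cv2.imwrite("pics/w7c.png",g[:,:,::-1])
E
```

```text
clock 19.95
position [ 0.4325 -0.3062  0.4317]
ee_rot [0.132  0.7401 0.6497 0.1131]
qpos [-0.9116 -0.0098  1.4376  0.242   1.461  -0.7775]
contact_force [ 0.5308  0.6825 -1.3231]
width 0.00989336411733931
toolR
 [[ 0.1303  0.9317  0.3389]
 [ 0.9915 -0.121  -0.0485]
 [-0.0042  0.3423 -0.9396]]
[[362.4092 233.1453]] [[228.7885 211.2816]]
302 173
```

View pics/w7c.png

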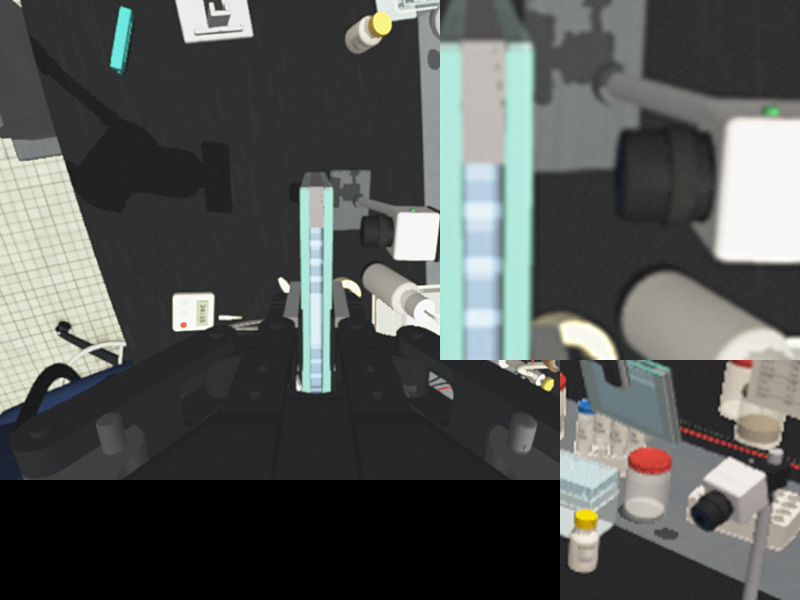

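The wrist view looks square across the lens axis. The lens front is at px (361.5,231.7) against a prediction of (362.4,233.1), the head's front top corners are at (395.3,212.3) and (394,260.3), and the cassette's far end is at (317,184). I'll refine the fit with these points.

```bash
python3 - <<'E'
exec(open('fit.py').read().split("r=least")[0])
z=np.load("w7.npz");W=(z['K'],z['d'],z['R'],z['t'])
wp=np.array([(361.5,231.7),(395.3,212.3),(394.,260.3)])
def res2(p):
    X,_,_=pts(p);return np.r_[res(p),2*(proj(W,[X[4],X[0],X[1]])-wp).ravel()]
r=least_squares(res2,[.554,-.344,-.12,.03,.075],loss="soft_l1");X,R,o=pts(r.x)
print(r.x,np.degrees(r.x[2]),res2(r.x)[-6:]/2);print(R)
v=o-.14*R[:,0];print("view",v)
s=manip.get_state();w,x,y,zz=s['ee_rot'];A=Ro.from_quat([x,y,zz,w]).as_matrix();p=s['position']
# cassette axes from tool: x=tool y, y=tool x, z=-tool z
C=np.c_[A[:,1],A[:,0],-A[:,2]];print("rot err deg (head axes)",np.degrees(Ro.from_matrix(R.T@C).as_rotvec()))
def toolpix(t):return proj(W,p+A@np.array(t))
print("end",toolpix([.055,0,-.0228]),toolpix([.055,.0055,-.0228]),toolpix([.055,-.0055,-.0228]),toolpix([-.055,0,-.0228]))
tcp=v+C@np.array([0,0,.0192]);d=tcp-p;print("tcp target",tcp,"delta tool norm",A.T@d/.8,"mm",A.T@d*1000)
np.save("goal",np.c_[R,v])
E
```

```text
[ 0.553  -0.3425 -0.1005  0.0313  0.0754] -5.759118281808534 [ 0.1206  0.2962  0.4756 -0.1009 -0.1111  0.3725]
[[ 0.9346  0.1003 -0.3412]
 [-0.0943  0.995   0.0344]
 [ 0.3429  0.      0.9394]]
view [ 0.4221 -0.3293  0.192 ]
rot err deg (head axes) [-0.8314 -0.0158 -1.4052]
end [[315.5659 183.8957]] [[332.1569 183.8556]] [[298.9783 183.9536]] [[316.4329 445.1163]]
tcp target [ 0.4156 -0.3284  0.21  ] delta tool norm [-0.0297 -0.1125  0.255 ] mm [-23.7705 -89.9867 203.9675]
```

>>> move_arm([
  [[-0.007, -0.03, 0.02, -0.008, 1], [-0.014, -0.06, 0.05, -0.008, 1], [-0.02, -0.09, 0.08, -0.008, 1], [-0.0297, -0.1125, 0.12, -0.008, 1], [-0.0297, -0.1125, 0.16, -0.008, 1], [-0.0297, -0.1125, 0.2, -0.008, 1], [-0.0297, -0.1125, 0.235, -0.008, 1], [-0.0297, -0.1125, 0.255, -0.008, 1], [-0.0297, -0.1125, 0.255, -0.008, 1], [-0.0297, -0.1125, 0.255, -0.008, 1], [-0.0297, -0.1125, 0.255, -0.008, 1]],
])

```text
clock: 21.15
position: [0.4142, -0.3277, 0.2092]
ee_rot: [0.133, 0.734, 0.657, 0.112]
contact_force: [-0.5, -0.0, -0.9]
width: 0.0103
gripper_force: 64.9
```

```bash
cat > chk.py <<'E'
from h import *
np.set_printoptions(precision=4,suppress=True)
G=np.load("goal.npy");R,v=G[:,:3],G[:,3]
s=manip.get_state();w,x,y,zz=s['ee_rot'];A=Ro.from_quat([x,y,zz,w]).as_matrix();p=s['position']
C=np.c_[A[:,1],A[:,0],-A[:,2]];print(s['clock'],p,s['contact_force'],s['width'],s['qd'])
print("rot err deg",np.degrees(Ro.from_matrix(R.T@C).as_rotvec()))
d=v+C@np.array([0,0,.0192])-p;print("delta norm",A.T@d/.8,"mm",A.T@d*1000)
E
python3 chk.py
```

```text
21.15 [ 0.4142 -0.3277  0.2092] [-0.5187 -0.0388 -0.8948] 0.010281595955319989 [-0.0082 -0.0075  0.0085  0.0002 -0.0003 -0.0016]
rot err deg [-0.8206  0.0794 -0.4375]
delta norm [-0.0007  0.0021 -0.0004] mm [-0.5391  1.6414 -0.3091]
```

>>> move_arm([
  [[0, 0.002, 0, 0, 1], [0, 0.002, 0, 0, 1], [0, 0.002, 0, 0, 1], [0, 0.002, 0, 0, 1]],
])

```text
clock: 21.55
position: [0.4145, -0.3269, 0.208]
ee_rot: [0.131, 0.734, 0.656, 0.112]
contact_force: [-0.1, 0.2, -1.6]
width: 0.0101
gripper_force: 64.9
```

```bash
python3 chk.py; python3 -c "
from rig import manip
print(manip.sign_off())"
```

```text
21.55 [ 0.4145 -0.3269  0.208 ] [-0.0667  0.2083 -1.6427] 0.010070124533145817 [ 0.001   0.003   0.0029  0.002  -0.0025  0.0001]
rot err deg [-0.7015  0.2118 -0.5363]
delta norm [-0.0017  0.0024 -0.0019] mm [-1.3397  1.9066 -1.5318]
the job is handed in; nothing more can be done
None
```

The job is handed in at 21.6 s: the comb is in the tub, the clamp is wide open, and the gripper holds the cassette at the view point within about 3 mm and 1° by my own measurement, though lifting the cassette too high briefly raised the wrist force to 88 N (limit 120) and joint 5 to 2.7103 rad (limit 2.71).

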